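Rotate the sample jars in the gravity lane

ROBOT

A 6-joint arm with a two-finger parallel gripper is mounted at the origin on the work surface. World frame = base frame: x ahead of the robot, y to its left, z up, the work surface at z = 0. Lengths are in m, angles in rad, forces in N, time in s.
With the tool pointing down it reaches from about 0.4 to 0.825 m from the base axis. Payload 7 kg.
Tool frame: the origin (TCP) lies midway between the tips of the shut fingers; the grasp point (between the pads) lies hold_point_z behind it (hold_point_z is the distance from the TCP to the grasp point, in m); z points along the fingers, y is the line along which they close (so a half turn about z gives the same grasp; the last joint's range is limited). The gripper opens to 88 mm and grips with 3 to 60 N. Pads are 19 mm wide; open, the fingers measure 130 mm over their backs; the gripper's body (78 mm by 193 mm) begins 47 mm behind the grasp point.
Start: joints at [1.514, 0.359, 0.012, 0, -1.224, -0.288], TCP at [0.228, 0.635, 0.194] pointing down, gripper open.
Joint ranges: [-3.07, 3.07], [-1.43, 2.12], [-1.02, 1.25], [-3.03, 1.67], [-3.05, -0], [-3.03, 3.03]. Speed limits (rad/s): [2.39, 2.39, 3.01, 3.14, 3.14, 3.14].

INTERFACE

Orientations are given as [roll, pitch, yaw] about the fixed x, y, z axes, in that order (R = Rz(yaw) Ry(pitch) Rx(roll)).
In Python, from station import * gives the robot as it stands.
- The arm moves only by the tool apply_moves, never from a script. Its argument "steps" is a list of rows, each an object with "translation": the shift along the world's x, y, z scaled (see below), a list of three; "rotation": the turn, a rotation vector about the world's x, y, z scaled (see below), a list of three. A call has exactly 10 rows; each row is the pose to reach, as a shift and turn from the pose commanded when the call began; what a row does not reach only later rows make up. The controller multiplies each number of a shift by 250 mm and each number of a turn by 30 degrees. A row lasts 1/12 s, in which the tool goes at most 41.7 mm and 7.16 degrees, less where a joint would pass 70% of its speed; a pose out of reach is approached as far as the arm can. A call with a number of a shift or a turn outside -1 to 1 is refused whole. A call with a gripper value outside its range is refused whole. "jaw" is the closure, from -1 (fully open) to 1 (shut), so that 0 is half open, set as the call begins (left out, the last holds). The fingers move at their own pace and stop on an object; "newtons" is the grip in N (left out, the last holds). Time passes only in rows, so rows that repeat a pose let the fingers close, or fill a call up. It gives the time, the measured TCP pose, the force, the opening and the grip force at its end, in the units of the state.
- get_state(): the state, without advancing time (a new reading comes with each control period).
- grab_frame(name): name is "scene" or "top" or "wrist"; returns the picture (384x512x3 uint8, blue, green, red); there is no depth.
- camera_model(name): a dict with "fx", "fy", "cx", "cy" (pixels), "k1" (the pictures are not rectified: a ray, as slopes to the right and down, at radius r is drawn at 1 + k1 r^2 times it, then the intrinsics apply), "xyz" and "rotation" of the camera in the world. Camera axes: x right, y down, z forward; pixel columns grow to the right and rows downward; lengths in m; the calibration is good to about 2 mm. A picture is of the moment at which its call begins: read the wrist's pose just before it. camera_model takes no time and is no camera call; for the wrist camera it gives the pose at the moment of the call.
- job_done(): hands the job in; it is judged then, once.
The state is a dict: "t": time; "q": joint angles; "qd": joint speeds; "joint_efforts": joint torques, N m; "eef_pos": TCP position; "ee_rot": TCP orientation; "force": force on the tool from outside, world axes, zero at the start; "moment": the same for the moment, N m; "width": finger opening in m; "gripper_force": force on a finger pad.
Only numpy, scipy, OpenCV 4.12 (cv2) and the standard library are available. Lean on these libraries where they do the work, as an engineer would, in place of code of your own. Each camera call takes 0.05 s, during which the arm holds its last target. There are 200 camera calls.

TASK

Take the oldest jar, the one at the low front end of the blue lane, and stand it in the white work tray, so that the rest of the queue rolls down; then load the new jar whose lid is on straight from the grey delivery tray into the blue lane, behind the others. The delivered jar with the crooked lid must not go into stock: stand it upright in the red repack tray. Set every jar down rather than dropping it, knock none over, and leave the green-lidded jars and the other things on the bench where they are.

Things in the scene. Friction and masses are not known exactly. Their poses are not given: they have to be found in the camera images.
- blue_lane: gravity lane with blue sides, on a stand next to an equal green lane (105 mm between centre lines). Free-running roller bed 188 mm long, rising 8 degrees towards the lane's +x (its open rear); full with three jars, which slide down by themselves. Front stop (at -x) 36 mm and side lips 10 mm above the rollers, lips 60 mm apart. Origin under its middle, 50 mm above the bench; y across, z vertical
- blue_lane_place1 (a point): where the centre (half-way up) of a jar lies when it stands in the front place, against the stop (rollers at the stop 80 mm above the bench) of the blue lane. The point's own axes are the lane's (see blue_lane)
- blue_lane_place2 (a point): where the centre (half-way up) of a jar lies when it stands in the middle place of the blue lane. The point's own axes are the lane's (see blue_lane)
- blue_lane_place3 (a point): where the centre (half-way up) of a jar lies when it stands in the rear place, the last one (rollers at the rear end 106 mm above the bench; the bed goes on 48 mm behind this place's centre, measured along the slope) of the blue lane. The point's own axes are the lane's (see blue_lane)
- jar_oldest_mid (a point): white screw-lid sample jar with a blue lid, a straight upright cylinder 56 mm in diameter and 80 mm tall (lid flush with the body, top 15 mm), about 0.12 to 0.24 kg; the point is its centre, half-way up, z along its axis towards the lid. The oldest, at the front of the blue lane, leaning with the bed and pressed on from behind by the next jar
- jar_second_mid (a point): white screw-lid sample jar with a blue lid, a straight upright cylinder 56 mm in diameter and 80 mm tall (lid flush with the body, top 15 mm), about 0.12 to 0.24 kg; the point is its centre, half-way up, z along its axis towards the lid. Second in the blue lane
- jar_third_mid (a point): white screw-lid sample jar with a blue lid, a straight upright cylinder 56 mm in diameter and 80 mm tall (lid flush with the body, top 15 mm), about 0.12 to 0.24 kg; the point is its centre, half-way up, z along its axis towards the lid. Third in the blue lane
- new_jar_mid (a point): white screw-lid sample jar with a blue lid, a straight upright cylinder 56 mm in diameter and 80 mm tall (lid flush with the body, top 15 mm), about 0.12 to 0.24 kg; the point is its centre, half-way up, z along its axis towards the lid. The sound new jar, standing in the delivery tray
- crooked_jar_mid (a point): a delivered jar like the others, standing in the delivery tray about 90 to 110 mm from the new jar, but with its blue lid on crooked: tilted 22 degrees and standing up on one side, up to about 98 mm high; straight body 56 mm in diameter up to 60 mm height. The point lies on its axis 40 mm above its underside, z up
- delivery_tray: grey shallow open tray, 120 mm (its x) by 210 mm (its y), walls 4 mm thick and 15 mm high, floor 4 mm thick; fixed to the bench. Origin at the centre of its underside. The two delivered jars stand in it
- work_tray: white shallow open tray, 120 mm (its x) by 210 mm (its y), walls 4 mm thick and 15 mm high, floor 4 mm thick; fixed to the bench. Origin at the centre of its underside. Empty
- repack_tray: red shallow open tray, 120 mm (its x) by 210 mm (its y), walls 4 mm thick and 15 mm high, floor 4 mm thick; fixed to the bench. Origin at the centre of its underside. Empty
- green_1_mid (a point): green-lidded jar of the same size, at the front of the green lane; centre. Leave alone
- green_2_mid (a point): green-lidded jar in the middle of the green lane; centre. Leave alone
- green_3_mid (a point): green-lidded jar at the rear of the green lane; centre. Leave alone
- petri_dish: clear Petri dish 92 mm in diameter, 15 mm high, on a black counting board (120 by 210 mm, 4 mm thick). Origin under its centre. Leave alone
- forceps: steel forceps, 130 mm long, lying on the counting board, 8 mm high. Leave alone
- reading_lens: black hand lens 145 mm long, 10 mm high, lying behind the lanes. Leave alone
- marker_pen: marker pen 135 mm long, 13 mm thick, lying behind the lanes. Leave alone
There are look-alikes about, which are no part of the job. Leave any black look-alike of the part that bears jar_oldest_mid alone. Leave any brown look-alike of the part that bears new_jar_mid alone.

How it is judged:
By the outcome, as a careful person would: the job done as asked, in the order asked, and still so for the second after the job is handed in, with the robot touching nothing.
It also fails if it takes over 72 s, if anything falls off the work surface, if the arm or the gripper's body presses on something with over 40 N, if the wrist force passes 120 N, or if a joint passes its speed limit or range.

## Working session

There is one attempt and no reset: what is moved stays moved. The work goes in short steps, Python scripts to look and compute and a tool call to move; the robot and the scene stay as the last step left them, time stands still between calls to the robot, and variables do not carry over. Pictures are saved under pics/ and viewed, at most 10 in all, crops included, and the job is handed in when it is done.

Besides the shell and the picture viewer there is one more tool, called as name(argument=value, ...), one argument or row to a line, values as JSON. apply_moves: Moves the arm, as the interface text tells. Shifts and turns lie within -1 to 1; 1 stands for 250 mm of shift or 30 degrees of turn. Its arguments: {"type":"object","properties":{"steps":{"type":"array"},"jaw":{"type":"number"},"newtons":{"type":"number"}},"required":["steps"]}

```bash
ls; mkdir -p pics; cat > h.py <<'E'
from station import *
import numpy as np, cv2
E
python3 - <<'E'
from h import *
s=get_state();print({k:np.round(v,3) for k,v in s.items()})
for n in("scene","top","wrist"):
    m=camera_model(n);print(n,m)
    cv2.imwrite(f"pics/{n}0.png",grab_frame(n))
import station;print([x for x in dir(station) if x[0]!='_'])
E
```

```text
pics
{'t': np.float64(0.0), 'q': array([ 1.514,  0.359,  0.011, -0.   , -1.224, -0.288]), 'qd': array([ 0.   ,  0.001,  0.002, -0.   , -0.   ,  0.001]), 'joint_efforts': array([-1.0000e-03, -5.8272e+01,  2.9305e+01,  6.9970e+00,  7.0000e-03,
       -0.0000e+00]), 'eef_pos': array([0.228, 0.635, 0.193]), 'ee_rot': array([ 3.14 , -0.   , -0.345]), 'force': array([-0.857,  0.308, -0.045]), 'moment': array([0.001, 0.052, 0.054]), 'gripper_force': np.float64(0.0), 'width': np.float64(0.087)}
scene {'fx': 403.2957517616023, 'fy': 403.2957517616023, 'cx': 260.1569400058487, 'cy': 189.9548335191972, 'k1': -0.030335691867737012, 'xyz': array([0.82236374, 0.50362954, 0.96710986]), 'rotation': array([-2.57455464,  0.01565372,  2.60115139])}
top {'fx': 418.04063438971133, 'fy': 418.04063438971133, 'cx': 253.00661740109584, 'cy': 189.09004633130823, 'k1': -0.12028908639866298, 'xyz': array([ 0.45036184, -0.00705903,  1.22742162]), 'rotation': array([-3.07235904,  0.00867724, -1.57157084])}
wrist {'fx': 317.6256645003124, 'fy': 317.6256645003124, 'cx': 259.67893845343946, 'cy': 194.9275787418514, 'k1': -0.06665456033875342, 'xyz': array([0.30789316, 0.60596938, 0.3828965 ]), 'rotation': array([ 2.82989880e+00,  2.12222370e-04, -1.91573529e+00])}
['Unreachable', 'camera_model', 'get_state', 'grab_frame', 'hold_point_z', 'job_done']
```

View pics/top0.png

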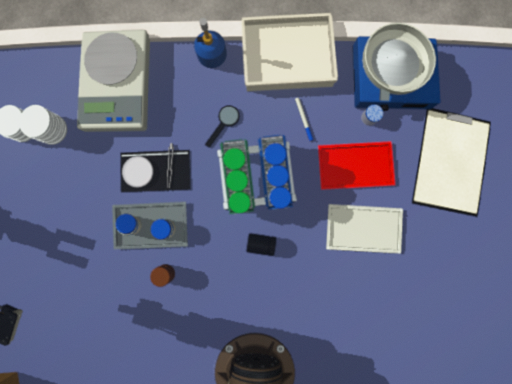

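View pics/scene0.png

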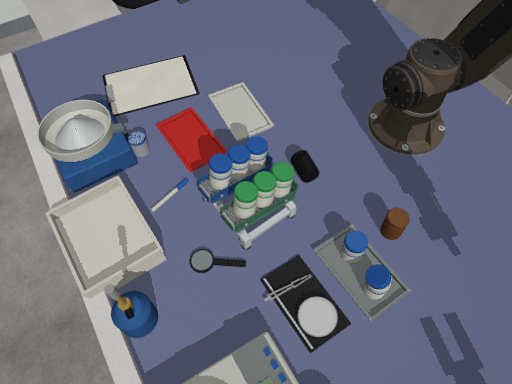

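```bash
python3 -c "
from station import *
print(hold_point_z)"
```

```text
0.0188
```

```bash
cat >> h.py <<'E'
from scipy.spatial.transform import Rotation as Ro
def ray(m,uv):
    p=(np.array(uv,float)-[m['cx'],m['cy']])/[m['fx'],m['fy']]
    q=p.copy()
    for _ in range(20): q=p/(1+m['k1']*(q@q))
    d=Ro.from_euler('xyz',m['rotation']).apply([q[0],q[1],1]); return np.array(m['xyz']),d/np.linalg.norm(d)
def at_z(m,uv,z):
    o,d=ray(m,uv); return o+d*(z-o[2])/d[2]
def proj(m,P):
    c=Ro.from_euler('xyz',m['rotation']).inv().apply(np.array(P)-m['xyz']); q=c[...,:2]/c[...,2:]
    q=q*(1+m['k1']*(q**2).sum(-1,keepdims=True)); return q*[m['fx'],m['fy']]+[m['cx'],m['cy']]
def tri(vs):
    A=np.zeros((3,3));b=np.zeros(3)
    for m,uv in vs:
        o,d=ray(m,uv);M=np.eye(3)-np.outer(d,d);A+=M;b+=M@o
    P=np.linalg.solve(A,b);return P,[np.round(proj(m,P)-uv,1) for m,uv in vs]
E
python3 - <<'E'
from h import *
a=cv2.imread('pics/scene0.png')[125:325,180:420]
b=cv2.imread('pics/top0.png')[130:260,100:300]
a=cv2.resize(a,None,fx=2.5,fy=2.5,interpolation=3); b=cv2.resize(b,None,fx=4,fy=4,interpolation=3)
cv2.imwrite('pics/a.png',a);cv2.imwrite('pics/b.png',b)
E
```

```text
(no output)
```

View pics/a.png

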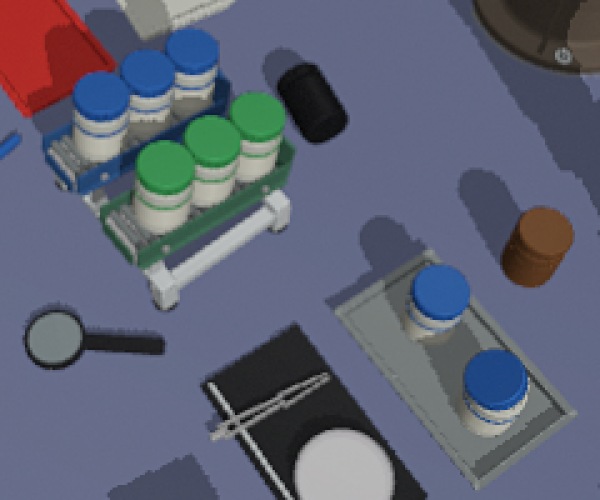

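View pics/b.png

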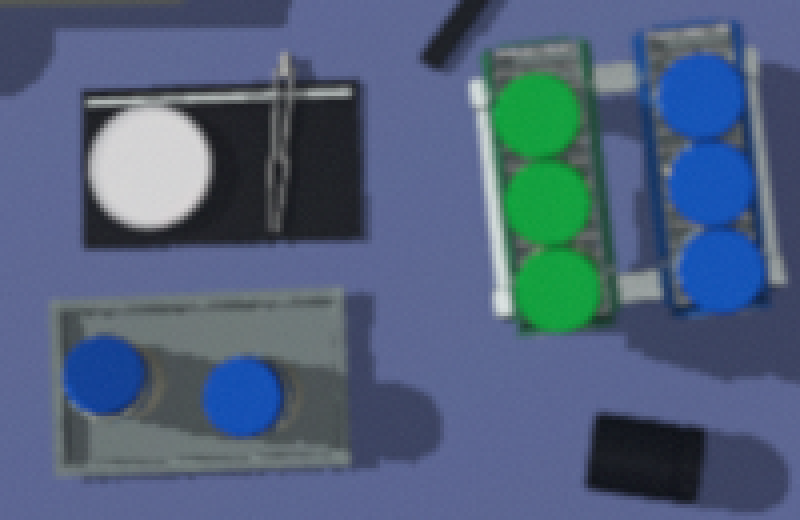

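```bash
python3 - <<'E'
from h import *
T=camera_model('top');S=camera_model('scene')
im=cv2.imread('pics/top0.png');hsv=cv2.cvtColor(im,cv2.COLOR_BGR2HSV)
t=lambda x,y:(x/4+100-.4,y/4+130-.4)
s=lambda x,y:(x/2.5+180-.3,y/2.5+125-.3)
for n,a,b in [('rear',t(701,97),s(101,96)),('mid',t(711,184),s(148,72)),('front',t(722,271),s(193,49)),
  ('dL',t(105,376),s(495,376)),('dR',t(244,397),s(440,291)),('g1',t(558,291),s(258,116)),('g2',t(548,203),s(212,139)),('g3',t(537,114),s(165,166))]:
    P,e=tri([(T,a),(S,b)]);print(n,P.round(4),e)
# trays on z=.015 
for n,c in [('deliv',[(55,303),(342,291),(349,462),(60,472)])]:
    Q=[at_z(T,t(*p),.015) for p in c];print(n,np.round(Q,3)[:,:2].tolist(),np.mean(Q,0).round(4))
print('lane rim blue corners z~.1',[at_z(T,t(*p),z).round(3) for p,z in [((634,38),.115),((738,24),.115),((668,312),.09),((770,300),.09)]])
for n,msk in [('red',cv2.inRange(hsv,(0,200,120),(5,255,255))|cv2.inRange(hsv,(175,200,120),(180,255,255)))]:
    k,l,st,ce=cv2.connectedComponentsWithStats(msk);i=1+np.argmax(st[1:,4]);pts=np.argwhere(l==i)[:,::-1].astype(np.float32)
    r=cv2.minAreaRect(pts);print(n,r,[at_z(T,p,.015).round(3)[:2] for p in cv2.boxPoints(r)],at_z(T,r[0],.015).round(3))
c=[(329,206),(403,207),(402,253),(327,250)];print('work',[at_z(T,p,.015).round(3)[:2] for p in c],np.mean([at_z(T,p,.015) for p in c],0))
E
```

```text
rear [ 0.6147 -0.0544  0.1716] [array([ 0.3, -0.5]), array([0.6, 0.1])]
mid [ 0.5593 -0.0606  0.1655] [array([ 0.2, -0.3]), array([0.4, 0. ])]
front [ 0.5036 -0.0675  0.1586] [array([ 0.1, -0.2]), array([0.2, 0. ])]
dL [0.435  0.3535 0.0864] [array([ 0.2, -0.2]), array([0.3, 0. ])]
dR [0.421  0.2576 0.0782] [array([ 0.2, -0.2]), array([0.4, 0. ])]
g1 [0.4913 0.0373 0.1569] [array([ 0.2, -0.3]), array([0.4, 0. ])]
g2 [0.5472 0.0432 0.1674] [array([ 0.3, -0.4]), array([0.5, 0. ])]
g3 [0.603  0.0502 0.1748] [array([ 0.2, -0.3]), array([0.3, 0. ])]
deliv [[0.487, 0.415], [0.496, 0.201], [0.372, 0.195], [0.363, 0.41]] [0.4294 0.3054 0.015 ]
lane rim blue corners z~.1 [array([ 0.663, -0.011,  0.115]), array([ 0.672, -0.081,  0.115]), array([ 0.479, -0.034,  0.09 ]), array([ 0.487, -0.104,  0.09 ])]
red ((356.4051513671875, 164.88792419433594), (43.27812957763672, 73.28508758544922), 86.633544921875) [array([ 0.663, -0.189]), array([ 0.677, -0.408]), array([ 0.548, -0.412]), array([ 0.535, -0.195])] [ 0.605 -0.3    0.015]
work [array([ 0.485, -0.217]), array([ 0.481, -0.437]), array([ 0.347, -0.432]), array([ 0.358, -0.21 ])] [ 0.41754879 -0.32423329  0.015     ]
```

apply_moves(
  steps=[
    {"translation": [0.05, -0.08, 0.08], "rotation": [0, 0, 0.1]},
    {"translation": [0.1, -0.2, 0.16], "rotation": [0, 0, 0.2]},
    {"translation": [0.15, -0.32, 0.24], "rotation": [0, 0, 0.3]},
    {"translation": [0.2, -0.44, 0.3], "rotation": [0, 0, 0.4]},
    {"translation": [0.25, -0.56, 0.3], "rotation": [0, 0, 0.55]},
    {"translation": [0.3, -0.68, 0.3], "rotation": [0, 0, 0.7]},
    {"translation": [0.35, -0.78, 0.3], "rotation": [0, 0, 0.8]},
    {"translation": [0.4, -0.85, 0.3], "rotation": [0, 0, 0.88]},
    {"translation": [0.4, -0.86, 0.3], "rotation": [0, 0, 0.88]},
    {"translation": [0.4, -0.86, 0.3], "rotation": [0, 0, 0.88]},
  ],
  jaw=-1,
  newtons=20,
)

```text
t: 0.98
eef_pos: [0.3286, 0.4192, 0.2689]
ee_rot: [-3.141, -0.0, 0.114]
force: [-0.2, 0.5, 0.6]
width: 0.0878
gripper_force: 0.0
```

```bash
python3 - <<'E'
from h import *
import json
m=camera_model('wrist');f=grab_frame('wrist');cv2.imwrite('pics/w1.png',f);print(m)
json.dump({k:np.array(v).tolist() for k,v in m.items()},open('w1.json','w'))
print(get_state()['eef_pos'],get_state()['ee_rot'])
E
```

```text
{'fx': 317.6256645003124, 'fy': 317.6256645003124, 'cx': 259.67893845343946, 'cy': 194.9275787418514, 'k1': -0.06665456033875342, 'xyz': array([0.41277685, 0.42772331, 0.4590641 ]), 'rotation': array([ 2.83059447e+00,  2.00058426e-03, -1.45701941e+00])}
[0.32828826 0.42000619 0.2686936 ] [-3.14112915e+00 -2.00712398e-05  1.14282069e-01]
```

View pics/w1.png

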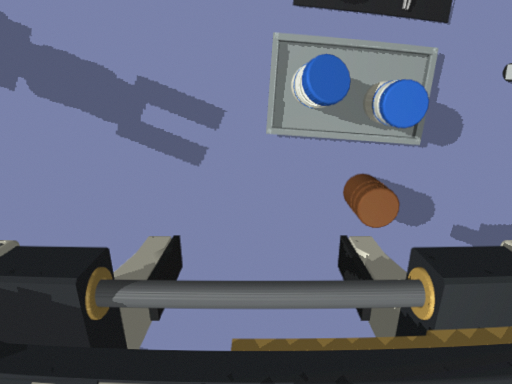

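apply_moves(
  steps=[
    {"translation": [0.03, -0.1, 0], "rotation": [0, 0, 0]},
    {"translation": [0.07, -0.24, 0], "rotation": [0, 0, 0]},
    {"translation": [0.11, -0.39, 0], "rotation": [0, 0, 0]},
    {"translation": [0.16, -0.54, 0], "rotation": [0, 0, 0]},
    {"translation": [0.2, -0.69, 0], "rotation": [0, 0, 0]},
    {"translation": [0.25, -0.84, 0], "rotation": [0, 0, 0]},
    {"translation": [0.3, -0.98, 0], "rotation": [0, 0, 0]},
    {"translation": [0.35, -1, 0], "rotation": [0, 0, 0]},
    {"translation": [0.4, -1, 0], "rotation": [0, 0, 0]},
    {"translation": [0.45, -1, 0], "rotation": [0, 0, 0]},
  ],
)

```text
t: 1.87
eef_pos: [0.4417, 0.1709, 0.2686]
ee_rot: [-3.141, -0.0, 0.115]
force: [0.2, 0.9, 0.3]
width: 0.0876
gripper_force: 0.0
```

apply_moves(
  steps=[
    {"translation": [0.01, -0.1, 0], "rotation": [0, 0, 0]},
    {"translation": [0.02, -0.25, 0], "rotation": [0, 0, 0]},
    {"translation": [0.04, -0.4, 0], "rotation": [0, 0, 0]},
    {"translation": [0.05, -0.55, 0], "rotation": [0, 0, 0]},
    {"translation": [0.07, -0.7, 0], "rotation": [0, 0, 0]},
    {"translation": [0.08, -0.82, 0], "rotation": [0, 0, 0]},
    {"translation": [0.08, -0.92, 0], "rotation": [0, 0, 0]},
    {"translation": [0.08, -0.95, 0], "rotation": [0, 0, 0]},
    {"translation": [0.08, -0.95, 0], "rotation": [0, 0, 0]},
    {"translation": [0.08, -0.95, 0], "rotation": [0, 0, 0]},
  ],
)

```text
t: 2.7
eef_pos: [0.4614, -0.0665, 0.2681]
ee_rot: [-3.142, 0.001, 0.116]
force: [-0.8, 0.1, -0.4]
width: 0.0876
gripper_force: 0.0
```

```bash
python3 - <<'E'
from h import *
import json
m=camera_model('wrist');f=grab_frame('wrist');cv2.imwrite('pics/w2.png',f)
json.dump({k:np.array(v).tolist() for k,v in m.items()},open('w2.json','w'))
print(get_state()['eef_pos'],get_state()['ee_rot'])
E
```

```text
[ 0.46130864 -0.06614049  0.26815983] [-3.14148067e+00  7.35945861e-04  1.16474096e-01]
```

View pics/w2.png

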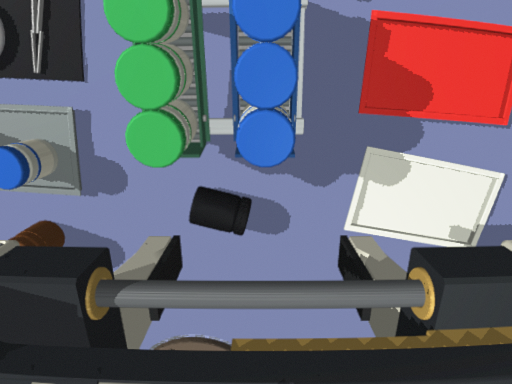

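```bash
python3 - <<'E'
from h import *
import json
T=camera_model('top');S=camera_model('scene');W=json.load(open('w2.json'));W1=json.load(open('w1.json'))
t=lambda x,y:(x/4+100-.4,y/4+130-.4)
s=lambda x,y:(x/2.5+180-.3,y/2.5+125-.3)
for n,a,b,w in [('mid',t(711,184),s(148,72),(265.5,74.5)),('front',t(722,271),s(193,49),(265.5,137))]:
    for v in ([(T,a),(W,w)],[(T,a),(S,b),(W,w)]):
        P,e=tri(v);print(n,P.round(4),[x.tolist() for x in e])
for n,a,b,w in [('dL',t(105,376),s(495,376),(325,80)),('dR',t(244,397),s(440,291),(403.5,103))]:
        P,e=tri([(T,a),(S,b),(W1,w)]);print(n,P.round(4),[x.tolist() for x in e])
for c in [(369,150),(502,181),(467,248),(346,229)]: print('work',at_z(W,c,.015).round(3))
for c in [(375,12),(361,115),(516,124)]: print('red',at_z(W,c,.015).round(3))
E
```

```text
mid [ 0.5639 -0.0617  0.1185] [[-0.3, -0.2], [0.6, 0.7]]
mid [ 0.5602 -0.0604  0.1662] [[0.1, -0.7], [0.1, 0.1], [-0.3, 2.0]]
front [ 0.5043 -0.0681  0.1373] [[-0.1, -0.0], [0.2, 0.1]]
front [ 0.5048 -0.0673  0.1586] [[0.0, -0.6], [-0.2, 0.2], [-0.2, 2.4]]
dL [0.4351 0.3549 0.0843] [[-0.1, -0.2], [0.5, 0.9], [2.0, 1.1]]
dR [0.4216 0.2582 0.0773] [[0.1, -0.5], [0.3, 0.5], [0.8, 1.3]]
work [ 0.488 -0.219  0.015]
work [ 0.468 -0.434  0.015]
work [ 0.353 -0.414  0.015]
work [ 0.365 -0.211  0.015]
red [ 0.663 -0.191  0.015]
red [ 0.534 -0.198  0.015]
red [ 0.553 -0.427  0.015]
```

apply_moves(
  steps=[
    {"translation": [0.02, 0, -0.02], "rotation": [0.004, -0.04, 0]},
    {"translation": [0.05, 0, -0.06], "rotation": [0.01, -0.09, 0]},
    {"translation": [0.08, 0, -0.11], "rotation": [0.018, -0.15, 0]},
    {"translation": [0.11, -0.008, -0.16], "rotation": [0.025, -0.21, 0]},
    {"translation": [0.14, -0.008, -0.21], "rotation": [0.031, -0.265, 0]},
    {"translation": [0.148, -0.008, -0.24], "rotation": [0.031, -0.265, 0]},
    {"translation": [0.148, -0.008, -0.256], "rotation": [0.031, -0.265, 0]},
    {"translation": [0.148, -0.008, -0.256], "rotation": [0.031, -0.265, 0]},
    {"translation": [0.148, -0.008, -0.256], "rotation": [0.031, -0.265, 0]},
    {"translation": [0.148, -0.008, -0.256], "rotation": [0.031, -0.265, 0]},
  ],
  jaw=-0.73,
)

```text
t: 3.58
eef_pos: [0.4982, -0.0689, 0.2053]
ee_rot: [3.142, -0.14, 0.117]
force: [0.3, -0.8, 0.2]
width: 0.0763
gripper_force: 0.0
```

```bash
python3 - <<'E'
from h import *
import json
T=camera_model('top');t=lambda x,y:(x/4+100-.4,y/4+130-.4)
m=camera_model('wrist');f=grab_frame('wrist');cv2.imwrite('pics/w3.png',f)
s=get_state();print(s['eef_pos'],s['ee_rot'])
hsv=cv2.cvtColor(f,cv2.COLOR_BGR2HSV);k=cv2.inRange(hsv,(105,180,120),(118,255,255))
n,l,st,ce=cv2.connectedComponentsWithStats(k)
for i in range(1,n):
    if st[i,4]>200: print(st[i],ce[i])
print(proj(m,np.array([[.5045,-.0675,.16],[.56,-.0605,.167]])))
E
```

```text
[ 0.49818682 -0.06898643  0.2052571 ] [-3.14154595 -0.14036957  0.11629123]
[  219     8    79   228 13270] [257.72471741 119.29284099]
[350  10  14  36 342] [356.41520468  27.17251462]
[[258.12373493 205.41624526]
 [257.32383657 133.06938371]]
```

View pics/w3.png

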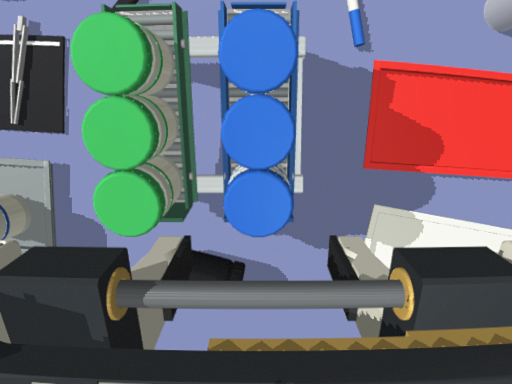

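apply_moves(
  steps=[
    {"translation": [0.003, 0, -0.02], "rotation": [0, 0, 0]},
    {"translation": [0.009, 0.002, -0.06], "rotation": [0, 0, 0]},
    {"translation": [0.016, 0.002, -0.11], "rotation": [0, 0, 0]},
    {"translation": [0.023, 0.003, -0.16], "rotation": [0, 0, 0]},
    {"translation": [0.03, 0.004, -0.21], "rotation": [0, 0, 0]},
    {"translation": [0.037, 0.005, -0.26], "rotation": [0, 0, 0]},
    {"translation": [0.044, 0.006, -0.31], "rotation": [0, 0, 0]},
    {"translation": [0.048, 0.006, -0.345], "rotation": [0, 0, 0]},
    {"translation": [0.05, 0.006, -0.36], "rotation": [0, 0, 0]},
    {"translation": [0.05, 0.006, -0.36], "rotation": [0, 0, 0]},
  ],
)

```text
t: 4.47
eef_pos: [0.5095, -0.068, 0.1133]
ee_rot: [3.141, -0.138, 0.116]
force: [0.1, 0.1, -0.2]
width: 0.0759
gripper_force: 0.0
```

apply_moves(
  steps=[
    {"translation": [0, 0, 0], "rotation": [0, 0, 0]},
    {"translation": [0, 0, 0], "rotation": [0, 0, 0]},
    {"translation": [0, 0, 0], "rotation": [0, 0, 0]},
    {"translation": [0, 0, 0], "rotation": [0, 0, 0]},
    {"translation": [0, 0, 0], "rotation": [0, 0, 0]},
    {"translation": [0, 0, 0], "rotation": [0, 0, 0]},
    {"translation": [0, 0, 0], "rotation": [0, 0, 0]},
    {"translation": [0, 0, 0], "rotation": [0, 0, 0]},
    {"translation": [0, 0, 0], "rotation": [0, 0, 0]},
    {"translation": [0, 0, 0], "rotation": [0, 0, 0]},
  ],
  jaw=1,
  newtons=20,
)

```text
t: 5.3
eef_pos: [0.5105, -0.0677, 0.1152]
ee_rot: [3.142, -0.141, 0.116]
force: [-2.4, 0.7, 5.7]
width: 0.0556
gripper_force: 20.0
```

apply_moves(
  steps=[
    {"translation": [-0.001, 0, 0.01], "rotation": [0, 0, 0]},
    {"translation": [-0.004, 0, 0.03], "rotation": [0, 0, 0]},
    {"translation": [-0.008, -0.001, 0.06], "rotation": [0, 0, 0]},
    {"translation": [-0.012, -0.001, 0.09], "rotation": [0, 0, 0]},
    {"translation": [-0.017, -0.002, 0.12], "rotation": [0, 0, 0]},
    {"translation": [-0.021, -0.002, 0.15], "rotation": [0, 0, 0]},
    {"translation": [-0.025, -0.003, 0.18], "rotation": [0, 0, 0]},
    {"translation": [-0.027, -0.003, 0.195], "rotation": [0, 0, 0]},
    {"translation": [-0.027, -0.003, 0.195], "rotation": [0, 0, 0]},
    {"translation": [-0.027, -0.003, 0.195], "rotation": [0, 0, 0]},
  ],
)

```text
t: 6.13
eef_pos: [0.5034, -0.0685, 0.1635]
ee_rot: [-3.141, -0.14, 0.116]
force: [0.1, 0.8, -2.0]
width: 0.0556
gripper_force: 20.0
```

apply_moves(
  steps=[
    {"translation": [-0.01, -0.001, 0], "rotation": [0, 0, 0]},
    {"translation": [-0.03, -0.003, 0], "rotation": [0, 0, 0]},
    {"translation": [-0.055, -0.006, 0], "rotation": [0, 0, 0]},
    {"translation": [-0.08, -0.009, 0], "rotation": [0, 0, 0]},
    {"translation": [-0.11, -0.013, 0], "rotation": [0, 0, 0]},
    {"translation": [-0.14, -0.016, 0], "rotation": [0, 0, 0]},
    {"translation": [-0.17, -0.02, 0], "rotation": [0, 0, 0]},
    {"translation": [-0.2, -0.023, 0], "rotation": [0, 0, 0]},
    {"translation": [-0.23, -0.027, 0], "rotation": [0, 0, 0]},
    {"translation": [-0.25, -0.03, 0], "rotation": [0, 0, 0]},
  ],
)

```text
t: 6.97
eef_pos: [0.44, -0.0761, 0.1634]
ee_rot: [-3.141, -0.14, 0.116]
force: [0.1, 0.2, -1.5]
width: 0.0552
gripper_force: 20.0
```

```bash
python3 - <<'E'
from h import *
a=grab_frame('scene')[110:310,160:420];b=grab_frame('top')[130:260,200:400]
a=cv2.resize(a,(400,308));b=cv2.resize(b,(400,260))
cv2.imwrite('pics/c1.png',np.vstack([a,b]))
E
```

```text
(no output)
```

View pics/c1.png

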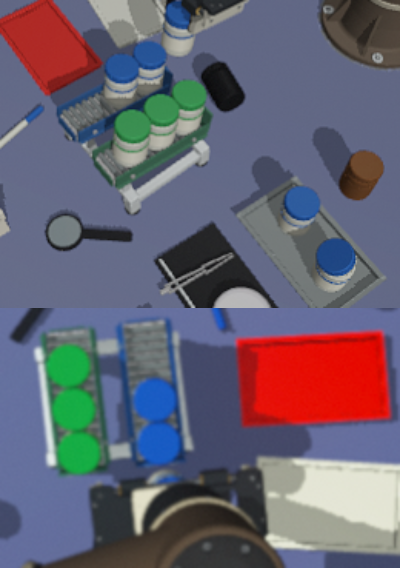

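apply_moves(
  steps=[
    {"translation": [-0.02, -0.06, 0], "rotation": [-0.002, 0.02, 0]},
    {"translation": [-0.03, -0.17, 0], "rotation": [-0.007, 0.06, 0]},
    {"translation": [-0.04, -0.3, 0], "rotation": [-0.014, 0.12, 0]},
    {"translation": [-0.05, -0.43, 0], "rotation": [-0.02, 0.18, 0]},
    {"translation": [-0.06, -0.56, 0], "rotation": [-0.026, 0.23, 0]},
    {"translation": [-0.07, -0.69, 0], "rotation": [-0.031, 0.268, 0]},
    {"translation": [-0.08, -0.81, 0], "rotation": [-0.031, 0.268, 0]},
    {"translation": [-0.088, -0.91, 0], "rotation": [-0.031, 0.268, 0]},
    {"translation": [-0.088, -0.97, 0], "rotation": [-0.031, 0.268, 0]},
    {"translation": [-0.088, -0.976, 0], "rotation": [-0.031, 0.268, 0]},
  ],
)

```text
t: 7.9
eef_pos: [0.4191, -0.3226, 0.1627]
ee_rot: [3.141, 0.002, 0.114]
force: [0.5, 0.4, -1.8]
width: 0.0548
gripper_force: 20.0
```

apply_moves(
  steps=[
    {"translation": [0, 0, -0.03], "rotation": [0, 0, 0]},
    {"translation": [0, 0, -0.09], "rotation": [0, 0, 0]},
    {"translation": [0, 0, -0.16], "rotation": [0, 0, 0]},
    {"translation": [0, 0, -0.23], "rotation": [0, 0, 0]},
    {"translation": [0, 0, -0.3], "rotation": [0, 0, 0]},
    {"translation": [0, 0, -0.36], "rotation": [0, 0, 0]},
    {"translation": [0, 0, -0.41], "rotation": [0, 0, 0]},
    {"translation": [0, 0, -0.45], "rotation": [0, 0, 0]},
    {"translation": [0, 0, -0.47], "rotation": [0, 0, 0]},
    {"translation": [0, 0, -0.47], "rotation": [0, 0, 0]},
  ],
)

```text
t: 8.73
eef_pos: [0.4184, -0.3193, 0.0447]
ee_rot: [-3.141, 0.003, 0.117]
force: [-0.2, 0.5, -1.8]
width: 0.0558
gripper_force: 20.0
```

apply_moves(
  steps=[
    {"translation": [0, 0, -0.004], "rotation": [0, 0, 0]},
    {"translation": [0, 0, -0.008], "rotation": [0, 0, 0]},
    {"translation": [0, 0, -0.012], "rotation": [0, 0, 0]},
    {"translation": [0, 0, -0.016], "rotation": [0, 0, 0]},
    {"translation": [0, 0, -0.02], "rotation": [0, 0, 0]},
    {"translation": [0, 0, -0.023], "rotation": [0, 0, 0]},
    {"translation": [0, 0, -0.026], "rotation": [0, 0, 0]},
    {"translation": [0, 0, -0.028], "rotation": [0, 0, 0]},
    {"translation": [0, 0, -0.03], "rotation": [0, 0, 0]},
    {"translation": [0, 0, -0.03], "rotation": [0, 0, 0]},
  ],
)

```text
t: 9.57
eef_pos: [0.4188, -0.32, 0.0382]
ee_rot: [-3.141, 0.002, 0.116]
force: [-0.2, -0.7, -2.2]
width: 0.0556
gripper_force: 20.0
```

apply_moves(
  steps=[
    {"translation": [0, 0, -0.002], "rotation": [0, 0, 0]},
    {"translation": [0, 0, -0.004], "rotation": [0, 0, 0]},
    {"translation": [0, 0, -0.006], "rotation": [0, 0, 0]},
    {"translation": [0, 0, -0.008], "rotation": [0, 0, 0]},
    {"translation": [0, 0, -0.01], "rotation": [0, 0, 0]},
    {"translation": [0, 0, -0.012], "rotation": [0, 0, 0]},
    {"translation": [0, 0, -0.012], "rotation": [0, 0, 0]},
    {"translation": [0, 0, -0.012], "rotation": [0, 0, 0]},
    {"translation": [0, 0, -0.012], "rotation": [0, 0, 0]},
    {"translation": [0, 0, -0.012], "rotation": [0, 0, 0]},
  ],
)

```text
t: 10.4
eef_pos: [0.4192, -0.3202, 0.0356]
ee_rot: [3.141, 0.001, 0.116]
force: [-0.4, 0.1, 3.2]
width: 0.055
gripper_force: 20.0
```

apply_moves(
  steps=[
    {"translation": [0, 0, 0], "rotation": [0, 0, 0]},
    {"translation": [0, 0, 0], "rotation": [0, 0, 0]},
    {"translation": [0, 0, 0], "rotation": [0, 0, 0]},
    {"translation": [0, 0, 0], "rotation": [0, 0, 0]},
    {"translation": [0, 0, 0], "rotation": [0, 0, 0]},
    {"translation": [0, 0, 0], "rotation": [0, 0, 0]},
    {"translation": [0, 0, 0.04], "rotation": [0, 0, 0]},
    {"translation": [0, 0, 0.12], "rotation": [0, 0, 0]},
    {"translation": [0, 0, 0.24], "rotation": [0, 0, 0]},
    {"translation": [0, 0, 0.36], "rotation": [0, 0, 0]},
  ],
  jaw=-0.73,
)

```text
t: 11.23
eef_pos: [0.4182, -0.3198, 0.1266]
ee_rot: [-3.141, 0.003, 0.116]
force: [1.3, -0.2, 0.4]
width: 0.0759
gripper_force: 0.0
```

apply_moves(
  steps=[
    {"translation": [0, 0.02, 0.14], "rotation": [0, 0, 0]},
    {"translation": [0, 0.1, 0.26], "rotation": [0, 0, 0]},
    {"translation": [0, 0.2, 0.38], "rotation": [0, 0, -0.1]},
    {"translation": [0, 0.32, 0.48], "rotation": [0, 0, -0.25]},
    {"translation": [0, 0.45, 0.52], "rotation": [0, 0, -0.4]},
    {"translation": [0, 0.58, 0.52], "rotation": [0, 0, -0.55]},
    {"translation": [0, 0.71, 0.52], "rotation": [0, 0, -0.7]},
    {"translation": [0, 0.83, 0.52], "rotation": [0, 0, -0.85]},
    {"translation": [0, 0.93, 0.52], "rotation": [0, 0, -1]},
    {"translation": [0, 1, 0.52], "rotation": [0, 0, -1]},
  ],
)

```text
t: 12.07
eef_pos: [0.4185, -0.0682, 0.2564]
ee_rot: [-3.14, 0.0, -0.411]
force: [0.2, -0.5, 1.1]
width: 0.0758
gripper_force: 0.0
```

apply_moves(
  steps=[
    {"translation": [0, 0.06, 0], "rotation": [0, 0, -0.04]},
    {"translation": [0, 0.16, 0], "rotation": [0, 0, -0.14]},
    {"translation": [0, 0.27, 0], "rotation": [0, 0, -0.26]},
    {"translation": [0, 0.39, 0], "rotation": [0, 0, -0.38]},
    {"translation": [0, 0.51, 0], "rotation": [0, 0, -0.5]},
    {"translation": [0, 0.63, 0], "rotation": [0, 0, -0.62]},
    {"translation": [0, 0.74, 0], "rotation": [0, 0, -0.74]},
    {"translation": [0, 0.84, 0], "rotation": [0, 0, -0.86]},
    {"translation": [0, 0.93, 0], "rotation": [0, 0, -0.96]},
    {"translation": [0, 1, 0], "rotation": [0, 0, -1]},
  ],
)

```text
t: 12.9
eef_pos: [0.4186, 0.1816, 0.2561]
ee_rot: [-3.141, 0.002, -0.933]
force: [-0.1, 0.7, -0.0]
width: 0.0756
gripper_force: 0.0
```

apply_moves(
  steps=[
    {"translation": [0, 0.06, 0], "rotation": [0, 0, -0.04]},
    {"translation": [0, 0.16, 0], "rotation": [0, 0, -0.14]},
    {"translation": [0, 0.27, 0], "rotation": [0, 0, -0.28]},
    {"translation": [0.02, 0.39, -0.04], "rotation": [0, 0, -0.42]},
    {"translation": [0.03, 0.51, -0.1], "rotation": [0, 0, -0.56]},
    {"translation": [0.05, 0.63, -0.16], "rotation": [0, 0, -0.7]},
    {"translation": [0.05, 0.75, -0.22], "rotation": [0, 0, -0.84]},
    {"translation": [0.05, 0.86, -0.26], "rotation": [0, 0, -0.95]},
    {"translation": [0.05, 0.94, -0.28], "rotation": [0, 0, -1]},
    {"translation": [0.05, 0.96, -0.28], "rotation": [0, 0, -1]},
  ],
)

```text
t: 13.73
eef_pos: [0.4308, 0.422, 0.1838]
ee_rot: [3.14, -0.0, -1.455]
force: [1.0, -0.3, -0.0]
width: 0.0757
gripper_force: 0.0
```

```bash
python3 - <<'E'
from h import *
import json
m=camera_model('wrist');f=grab_frame('wrist');cv2.imwrite('pics/w4.png',f);s=get_state();print(s['eef_pos'],s['ee_rot'])
json.dump({k:np.array(v).tolist() for k,v in m.items()},open('w4.json','w'))
E
```

```text
[0.43102636 0.42164997 0.1845562 ] [ 3.14090021e+00  1.05326029e-04 -1.45317590e+00]
```

View pics/w4.png

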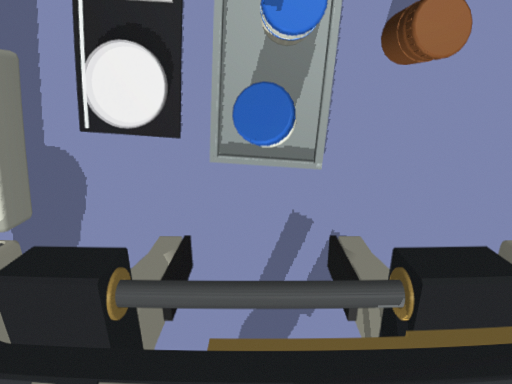

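```bash
cat > fit.py <<'E'
from h import *
import json
from scipy.optimize import minimize
T=camera_model('top');S=camera_model('scene');W=json.load(open('w4.json'));W1=json.load(open('w1.json'))
views=[(T,'top0'),(S,'scene0'),(W,'w4'),(W1,'w1')]
a=np.linspace(0,2*np.pi,60)
def lid(p,tilt):
    x,y,z,az=p;n=Ro.from_rotvec(np.radians(tilt)*np.array([-np.sin(az),np.cos(az),0])) # normal leans towards az
    c=np.c_[.028*np.cos(a),.028*np.sin(a),0*a]
    return n.apply(np.vstack([c,c-[0,0,.015]]))+[x,y,z]   # x,y,z top centre
K=8
def masks(c):
    out=[]
    for m,n in views:
        im=cv2.imread(f'pics/{n}.png');u=proj(m,np.array(c));R=45 if n[0]=='w' else 26
        x0,y0=max(int(u[0])-R,0),max(int(u[1])-R,0)
        cr=im[y0:int(u[1])+R,x0:int(u[0])+R];cr=cv2.resize(cr,None,fx=K,fy=K,interpolation=1)
        h=cv2.cvtColor(cr,cv2.COLOR_BGR2HSV);k=cv2.inRange(h,(103,165,90),(122,255,255))
        nn,l,st,ce=cv2.connectedComponentsWithStats(k);i=1+np.argmax(st[1:,4])
        out.append((m,x0,y0,(l==i).astype(np.uint8),n))
    return out
def ious(p,M,tilt):
    r=[]
    for m,x0,y0,k,n in M:
        q=((proj(m,lid(p,tilt))-[x0,y0]+.5)*K-.5)
        z=np.zeros_like(k);cv2.fillConvexPoly(z,cv2.convexHull(q.astype(np.float32)).round().astype(int),1)
        r.append((z&k).sum()/(z|k).sum())
    return r
for name,c in [('dL',[.435,.354,.086]),('dR',[.4216,.258,.084])]:
    M=masks(c)
    for tilt in (0,22):
        best=None
        for az in ([0] if tilt==0 else np.arange(0,6.28,.785)):
            r=minimize(lambda p:-sum(ious(p,M,tilt)),[*c,az],method='Nelder-Mead',options=dict(initial_simplex=np.array([[*c,az]]+[list(np.array([*c,az])+np.eye(4)[i]*[.006,.006,.006,.5][i]) for i in range(4)])))
            if best is None or r.fun<best.fun: best=r
        print(name,tilt,best.x.round(4),round(best.fun,3),np.round(ious(best.x,M,tilt),3))
E
python3 fit.py
```

```text
dL 0 [0.4353 0.3563 0.0852 0.279 ] -3.548 [0.862 0.864 0.942 0.881]
dL 22 [0.4335 0.3589 0.0866 2.1856] -3.586 [0.895 0.894 0.925 0.871]
dR 0 [0.4217 0.2572 0.0829 0.5539] -3.56 [0.872 0.829 0.972 0.887]
dR 22 [0.4191 0.2567 0.0832 3.5211] -3.651 [0.883 0.897 0.954 0.916]
```

```bash
python3 - <<'E'
from h import *
import json
T=camera_model('top');S=camera_model('scene')
L={'dL':[.4345,.3565,.086],'dR':[.4215,.2575,.084],'front':[.5045,-.0675,.16],'mid':[.56,-.0605,.167],'rear':[.6147,-.0544,.172]}
for n,m in [('top',T),('scene',S),('w1',json.load(open('w1.json'))),('w4',json.load(open('w4.json'))),('w2',json.load(open('w2.json')))]:
    f=cv2.imread(f'pics/{n}0.png' if n[0]!='w' else f'pics/{n}.png')
    for k,P in L.items():
        u=proj(m,np.array(P)).round().astype(int)
        if 4<u[0]<508 and 4<u[1]<380: print(n,k,u,f[u[1]-3:u[1]+4,u[0]-3:u[0]+4].reshape(-1,3).mean(0).round(),f[u[1]-3:u[1]+4,u[0]-3:u[0]+4].reshape(-1,3).std(0).round())
E
```

```text
top dL [125 224] [150.  65.  20.] [1. 1. 2.]
top dR [160 228] [179.  80.  21.] [1. 1. 2.]
top front [280 197] [184.  84.  22.] [1. 1. 1.]
top mid [278 175] [184.  84.  22.] [1. 1. 1.]
top rear [275 153] [183.  84.  23.] [1. 1. 1.]
scene dL [379 276] [132.  70.  31.] [1. 1. 1.]
scene dR [356 240] [158.  92.  46.] [1. 1. 1.]
scene front [257 144] [151.  84.  38.] [1. 1. 1.]
scene mid [239 153] [151.  84.  39.] [1. 1. 1.]
scene rear [221 163] [151.  84.  39.] [1. 1. 1.]
w1 dL [326  81] [174.  88.  39.] [1. 1. 1.]
w1 dR [407 105] [197. 103.  45.] [1. 1. 1.]
w4 dL [265 115] [179.  91.  40.] [1. 1. 1.]
w2 front [265 140] [206. 109.  51.] [1. 1. 1.]
w2 mid [265  77] [203. 106.  49.] [1. 1. 1.]
w2 rear [266   6] [202. 106.  48.] [1. 1. 1.]
```

apply_moves(
  steps=[
    {"translation": [0, -0.04, 0], "rotation": [0, 0, 0]},
    {"translation": [-0.01, -0.12, 0], "rotation": [0, 0, 0]},
    {"translation": [-0.02, -0.22, 0], "rotation": [0, 0, 0]},
    {"translation": [-0.03, -0.33, 0], "rotation": [0, 0, 0]},
    {"translation": [-0.038, -0.44, 0], "rotation": [0, 0, 0]},
    {"translation": [-0.038, -0.54, 0], "rotation": [0, 0, 0]},
    {"translation": [-0.038, -0.62, 0], "rotation": [0, 0, 0]},
    {"translation": [-0.038, -0.65, -0.04], "rotation": [0, 0, 0]},
    {"translation": [-0.038, -0.656, -0.1], "rotation": [0, 0, 0]},
    {"translation": [-0.038, -0.656, -0.16], "rotation": [0, 0, 0]},
  ],
  jaw=-1,
)

```text
t: 14.62
eef_pos: [0.4223, 0.255, 0.1458]
ee_rot: [-3.14, 0.004, -1.456]
force: [0.4, 0.7, -1.1]
width: 0.0876
gripper_force: 0.0
```

apply_moves(
  steps=[
    {"translation": [0, 0, -0.06], "rotation": [0, 0, 0]},
    {"translation": [0, 0, -0.13], "rotation": [0, 0, 0]},
    {"translation": [0, 0, -0.2], "rotation": [0, 0, 0]},
    {"translation": [0, 0, -0.27], "rotation": [0, 0, 0]},
    {"translation": [0, 0, -0.33], "rotation": [0, 0, 0]},
    {"translation": [0, 0, -0.38], "rotation": [0, 0, 0]},
    {"translation": [0, 0, -0.41], "rotation": [0, 0, 0]},
    {"translation": [0, 0, -0.425], "rotation": [0, 0, 0]},
    {"translation": [0, 0, -0.425], "rotation": [0, 0, 0]},
    {"translation": [0, 0, -0.425], "rotation": [0, 0, 0]},
  ],
)

```text
t: 15.45
eef_pos: [0.4222, 0.2561, 0.0395]
ee_rot: [-3.141, 0.002, -1.455]
force: [0.5, 0.4, -0.1]
width: 0.0873
gripper_force: 0.0
```

apply_moves(
  steps=[
    {"translation": [0, 0, 0], "rotation": [0, 0, 0]},
    {"translation": [0, 0, 0], "rotation": [0, 0, 0]},
    {"translation": [0, 0, 0], "rotation": [0, 0, 0]},
    {"translation": [0, 0, 0], "rotation": [0, 0, 0]},
    {"translation": [0, 0, 0], "rotation": [0, 0, 0]},
    {"translation": [0, 0, 0], "rotation": [0, 0, 0]},
    {"translation": [0, 0, 0], "rotation": [0, 0, 0]},
    {"translation": [0, 0, 0], "rotation": [0, 0, 0]},
    {"translation": [0, 0, 0], "rotation": [0, 0, 0]},
    {"translation": [0, 0, 0], "rotation": [0, 0, 0]},
  ],
  jaw=1,
)

```text
t: 16.28
eef_pos: [0.422, 0.2561, 0.0392]
ee_rot: [-3.141, 0.002, -1.455]
force: [-0.8, -0.4, 3.7]
width: 0.0552
gripper_force: 20.0
```

```bash
python3 - <<'E'
from h import *
c=lambda n,x,y,r:cv2.resize(cv2.imread(f'pics/{n}.png')[max(y-r,0):y+r,x-r:x+r],(260,260),interpolation=2)
g=np.vstack([np.hstack([c('scene0',377,282,26),c('w1',325,82,36),c('w4',266,116,45)]),np.hstack([c('scene0',355,246,26),c('w1',402,104,36),c('top0',160,230,15)])])
cv2.imwrite('pics/z.png',g)
E
```

```text
(no output)
```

View pics/z.png

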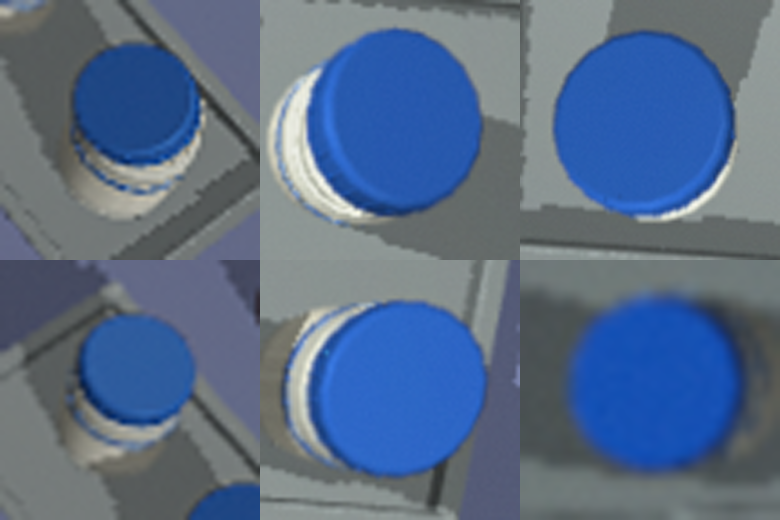

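apply_moves(
  steps=[
    {"translation": [0, 0, 0.03], "rotation": [0, 0, 0]},
    {"translation": [0, 0, 0.1], "rotation": [0, 0, 0]},
    {"translation": [0, 0, 0.2], "rotation": [0, 0, 0]},
    {"translation": [0, 0, 0.31], "rotation": [0, 0, 0.1]},
    {"translation": [0, 0, 0.42], "rotation": [0, 0, 0.25]},
    {"translation": [0, 0, 0.53], "rotation": [0, 0, 0.4]},
    {"translation": [0, -0.02, 0.64], "rotation": [0, 0, 0.55]},
    {"translation": [0.02, -0.06, 0.75], "rotation": [0, 0, 0.7]},
    {"translation": [0.05, -0.12, 0.85], "rotation": [0, 0, 0.85]},
    {"translation": [0.09, -0.2, 0.92], "rotation": [0, 0, 1]},
  ],
)

```text
t: 17.12
eef_pos: [0.4447, 0.2062, 0.272]
ee_rot: [-3.139, 0.002, -0.926]
force: [1.8, 0.7, -1.4]
width: 0.0553
gripper_force: 20.0
```

apply_moves(
  steps=[
    {"translation": [0.05, -0.09, 0], "rotation": [0, 0, 0.1]},
    {"translation": [0.1, -0.18, 0], "rotation": [0, 0, 0.2]},
    {"translation": [0.15, -0.27, 0], "rotation": [0, 0, 0.3]},
    {"translation": [0.2, -0.36, 0], "rotation": [0, 0, 0.42]},
    {"translation": [0.25, -0.45, 0], "rotation": [0, 0, 0.54]},
    {"translation": [0.3, -0.53, 0], "rotation": [0, 0, 0.66]},
    {"translation": [0.35, -0.6, 0], "rotation": [0, 0, 0.78]},
    {"translation": [0.4, -0.66, 0], "rotation": [0, 0, 0.9]},
    {"translation": [0.44, -0.7, 0], "rotation": [0, 0, 1]},
    {"translation": [0.46, -0.72, 0], "rotation": [0, 0, 1]},
  ],
)

```text
t: 17.95
eef_pos: [0.5599, 0.0246, 0.2688]
ee_rot: [3.141, 0.002, -0.407]
force: [0.2, -0.5, -1.6]
width: 0.0554
gripper_force: 20.0
```

apply_moves(
  steps=[
    {"translation": [0.03, -0.03, 0], "rotation": [0, 0, 0.1]},
    {"translation": [0.07, -0.08, 0], "rotation": [0, 0, 0.22]},
    {"translation": [0.11, -0.13, 0], "rotation": [0, 0, 0.36]},
    {"translation": [0.15, -0.18, 0], "rotation": [0, 0, 0.5]},
    {"translation": [0.18, -0.23, 0], "rotation": [0, 0, 0.64]},
    {"translation": [0.2, -0.27, 0], "rotation": [0, 0, 0.78]},
    {"translation": [0.22, -0.3, 0], "rotation": [0, 0, 0.9]},
    {"translation": [0.23, -0.32, 0], "rotation": [0, 0, 1]},
    {"translation": [0.23, -0.32, 0], "rotation": [0, 0, 1]},
    {"translation": [0.23, -0.32, 0], "rotation": [0, 0, 1]},
  ],
)

```text
t: 18.78
eef_pos: [0.6166, -0.0538, 0.2689]
ee_rot: [-3.141, 0.002, 0.113]
force: [0.4, 0.1, -1.8]
width: 0.0552
gripper_force: 20.0
```

apply_moves(
  steps=[
    {"translation": [0, 0, -0.02], "rotation": [0.003, -0.03, 0]},
    {"translation": [0, 0, -0.04], "rotation": [0.008, -0.08, 0]},
    {"translation": [-0.002, -0.002, -0.06], "rotation": [0.014, -0.13, 0]},
    {"translation": [-0.004, -0.004, -0.08], "rotation": [0.02, -0.18, 0]},
    {"translation": [-0.006, -0.006, -0.1], "rotation": [0.026, -0.23, 0]},
    {"translation": [-0.008, -0.007, -0.12], "rotation": [0.031, -0.268, 0]},
    {"translation": [-0.008, -0.007, -0.138], "rotation": [0.031, -0.268, 0]},
    {"translation": [-0.008, -0.007, -0.138], "rotation": [0.031, -0.268, 0]},
    {"translation": [-0.008, -0.007, -0.138], "rotation": [0.031, -0.268, 0]},
    {"translation": [-0.008, -0.007, -0.138], "rotation": [0.031, -0.268, 0]},
  ],
)

```text
t: 19.62
eef_pos: [0.6153, -0.0555, 0.2349]
ee_rot: [-3.142, -0.14, 0.116]
force: [0.5, 1.0, -0.4]
width: 0.0555
gripper_force: 20.0
```

apply_moves(
  steps=[
    {"translation": [0.003, 0, -0.02], "rotation": [0, 0, 0]},
    {"translation": [0.008, 0, -0.06], "rotation": [0, 0, 0]},
    {"translation": [0.015, 0.001, -0.11], "rotation": [0, 0, 0]},
    {"translation": [0.022, 0.002, -0.16], "rotation": [0, 0, 0]},
    {"translation": [0.03, 0.003, -0.21], "rotation": [0, 0, 0]},
    {"translation": [0.037, 0.004, -0.26], "rotation": [0, 0, 0]},
    {"translation": [0.043, 0.005, -0.31], "rotation": [0, 0, 0]},
    {"translation": [0.048, 0.006, -0.345], "rotation": [0, 0, 0]},
    {"translation": [0.052, 0.006, -0.37], "rotation": [0, 0, 0]},
    {"translation": [0.052, 0.006, -0.37], "rotation": [0, 0, 0]},
  ],
)

```text
t: 20.45
eef_pos: [0.6272, -0.0544, 0.14]
ee_rot: [-3.142, -0.137, 0.116]
force: [-1.2, -0.5, -1.3]
width: 0.0555
gripper_force: 20.0
```

apply_moves(
  steps=[
    {"translation": [0, 0, -0.004], "rotation": [0, 0, 0]},
    {"translation": [0.001, 0, -0.008], "rotation": [0, 0, 0]},
    {"translation": [0.001, 0, -0.012], "rotation": [0, 0, 0]},
    {"translation": [0.002, 0, -0.016], "rotation": [0, 0, 0]},
    {"translation": [0.002, 0, -0.02], "rotation": [0, 0, 0]},
    {"translation": [0.002, 0, -0.023], "rotation": [0, 0, 0]},
    {"translation": [0.003, 0, -0.024], "rotation": [0, 0, 0]},
    {"translation": [0.003, 0, -0.024], "rotation": [0, 0, 0]},
    {"translation": [0.003, 0, -0.024], "rotation": [0, 0, 0]},
    {"translation": [0.003, 0, -0.024], "rotation": [0, 0, 0]},
  ],
)

```text
t: 21.28
eef_pos: [0.6287, -0.0542, 0.1361]
ee_rot: [-3.141, -0.14, 0.116]
force: [0.3, -0.7, -1.7]
width: 0.0555
gripper_force: 20.0
```

apply_moves(
  steps=[
    {"translation": [0, 0, -0.002], "rotation": [0, 0, 0]},
    {"translation": [0, 0, -0.003], "rotation": [0, 0, 0]},
    {"translation": [0, 0, -0.004], "rotation": [0, 0, 0]},
    {"translation": [0, 0, -0.005], "rotation": [0, 0, 0]},
    {"translation": [0, 0, -0.006], "rotation": [0, 0, 0]},
    {"translation": [0, 0, -0.006], "rotation": [0, 0, 0]},
    {"translation": [0, 0, -0.006], "rotation": [0, 0, 0]},
    {"translation": [0, 0, -0.006], "rotation": [0, 0, 0]},
    {"translation": [0, 0, -0.006], "rotation": [0, 0, 0]},
    {"translation": [0, 0, -0.006], "rotation": [0, 0, 0]},
  ],
)

```text
t: 22.12
eef_pos: [0.6295, -0.0542, 0.1357]
ee_rot: [3.141, -0.142, 0.116]
force: [-1.4, -0.1, 6.7]
width: 0.0553
gripper_force: 20.0
```

apply_moves(
  steps=[
    {"translation": [0, 0, 0], "rotation": [0, 0, 0]},
    {"translation": [0, 0, 0], "rotation": [0, 0, 0]},
    {"translation": [0, 0, 0], "rotation": [0, 0, 0]},
    {"translation": [0, 0, 0], "rotation": [0, 0, 0]},
    {"translation": [0, 0, 0], "rotation": [0, 0, 0]},
    {"translation": [0, 0, 0], "rotation": [0, 0, 0]},
    {"translation": [-0.003, 0, 0.02], "rotation": [0, 0, 0]},
    {"translation": [-0.01, -0.001, 0.07], "rotation": [0, 0, 0]},
    {"translation": [-0.02, -0.002, 0.15], "rotation": [0, 0, 0]},
    {"translation": [-0.035, -0.004, 0.25], "rotation": [0, 0, 0]},
  ],
  jaw=-0.73,
)

```text
t: 22.95
eef_pos: [0.6189, -0.0554, 0.1964]
ee_rot: [3.142, -0.137, 0.116]
force: [0.5, -0.1, 0.7]
width: 0.0759
gripper_force: 0.0
```

apply_moves(
  steps=[
    {"translation": [-0.013, -0.002, 0.1], "rotation": [0, 0, 0]},
    {"translation": [-0.026, 0.03, 0.2], "rotation": [-0.004, 0.03, 0]},
    {"translation": [-0.06, 0.1, 0.28], "rotation": [-0.01, 0.09, 0]},
    {"translation": [-0.12, 0.2, 0.32], "rotation": [-0.018, 0.15, 0]},
    {"translation": [-0.18, 0.32, 0.32], "rotation": [-0.026, 0.22, 0]},
    {"translation": [-0.24, 0.45, 0.32], "rotation": [-0.031, 0.268, 0]},
    {"translation": [-0.3, 0.58, 0.32], "rotation": [-0.031, 0.268, 0]},
    {"translation": [-0.36, 0.71, 0.32], "rotation": [-0.031, 0.268, 0]},
    {"translation": [-0.42, 0.84, 0.32], "rotation": [-0.031, 0.268, 0]},
    {"translation": [-0.47, 0.95, 0.32], "rotation": [-0.031, 0.268, 0]},
  ],
)

```text
t: 23.78
eef_pos: [0.5013, 0.1839, 0.2776]
ee_rot: [-3.141, 0.001, 0.116]
force: [0.1, 0.4, -0.6]
width: 0.0759
gripper_force: 0.0
```

```bash
python3 - <<'E'
from h import *
T=camera_model('top');s=get_state();print(s['eef_pos'],s['ee_rot'])
f=grab_frame('top');h=cv2.cvtColor(f,cv2.COLOR_BGR2HSV);k=cv2.inRange(h,(103,200,130),(115,255,255))
k=cv2.erode(k,np.ones((7,7)))
n,l,st,ce=cv2.connectedComponentsWithStats(k)
for i in range(1,n):print(st[i].tolist(),at_z(T,ce[i],.165).round(3))
f=grab_frame('scene');h=cv2.cvtColor(f,cv2.COLOR_BGR2HSV);k=cv2.inRange(h,(103,165,90),(122,255,255));k=cv2.erode(k,np.ones((7,7)))
n,l,st,ce=cv2.connectedComponentsWithStats(k)
for i in range(1,n):print(st[i].tolist(),ce[i].round(1))
E
```

```text
[0.50127579 0.18394773 0.27759743] [-3.14094573e+00  1.05222619e-03  1.16338230e-01]
[363, 85, 12, 13, 64] [ 0.779 -0.305  0.165]
[270, 148, 13, 13, 120] [ 0.615 -0.057  0.165]
[271, 170, 14, 13, 121] [ 0.559 -0.06   0.165]
[273, 191, 14, 14, 128] [ 0.502 -0.065  0.165]
[120, 222, 12, 7, 56] [0.433 0.329 0.165]
[366, 225, 10, 10, 68] [ 0.421 -0.298  0.165]
[235, 92, 8, 6, 34] [238.6  94.4]
[63, 136, 69, 50, 1017] [101.8 162.4]
[213, 141, 51, 29, 404] [237.5 154.6]
[370, 269, 17, 17, 211] [378.  276.5]
[115, 300, 36, 34, 469] [137.1 318.6]
```

apply_moves(
  steps=[
    {"translation": [-0.02, 0.06, 0], "rotation": [0, 0, -0.05]},
    {"translation": [-0.06, 0.15, 0], "rotation": [0, 0, -0.15]},
    {"translation": [-0.1, 0.25, 0], "rotation": [0, 0, -0.27]},
    {"translation": [-0.14, 0.36, 0], "rotation": [0, 0, -0.4]},
    {"translation": [-0.18, 0.46, -0.04], "rotation": [0, 0, -0.53]},
    {"translation": [-0.22, 0.55, -0.1], "rotation": [0, 0, -0.66]},
    {"translation": [-0.25, 0.63, -0.18], "rotation": [0, 0, -0.79]},
    {"translation": [-0.27, 0.68, -0.26], "rotation": [0, 0, -0.9]},
    {"translation": [-0.284, 0.7, -0.34], "rotation": [0, 0, -1]},
    {"translation": [-0.284, 0.708, -0.4], "rotation": [0, 0, -1]},
  ],
  jaw=-1,
)

```text
t: 24.72
eef_pos: [0.4306, 0.3595, 0.1756]
ee_rot: [3.141, 0.002, -0.41]
force: [0.2, 0.6, -1.3]
width: 0.0876
gripper_force: 0.0
```

apply_moves(
  steps=[
    {"translation": [0, 0, 0], "rotation": [0, 0, -0.1]},
    {"translation": [0, 0, 0], "rotation": [0, 0, -0.3]},
    {"translation": [0, 0, 0], "rotation": [0, 0, -0.5]},
    {"translation": [0, 0, 0], "rotation": [0, 0, -0.68]},
    {"translation": [0, 0, 0], "rotation": [0, 0, -0.72]},
    {"translation": [0, 0, 0], "rotation": [0, 0, -0.72]},
    {"translation": [0, 0, -0.04], "rotation": [0, 0, -0.72]},
    {"translation": [0, 0, -0.1], "rotation": [0, 0, -0.72]},
    {"translation": [0, 0, -0.16], "rotation": [0, 0, -0.72]},
    {"translation": [0, 0, -0.2], "rotation": [0, 0, -0.72]},
  ],
)

```text
t: 25.55
eef_pos: [0.4309, 0.3585, 0.1252]
ee_rot: [3.14, 0.002, -0.783]
force: [-0.4, -0.4, -0.6]
width: 0.0873
gripper_force: 0.0
```

Commanded z is about 0.1276; go down to 0.041.

apply_moves(
  steps=[
    {"translation": [0, 0, -0.04], "rotation": [0, 0, 0]},
    {"translation": [0, 0.003, -0.09], "rotation": [0, 0, 0]},
    {"translation": [0, 0.005, -0.14], "rotation": [0, 0, 0]},
    {"translation": [0, 0.005, -0.19], "rotation": [0, 0, 0]},
    {"translation": [0, 0.005, -0.24], "rotation": [0, 0, 0]},
    {"translation": [0, 0.005, -0.28], "rotation": [0, 0, 0]},
    {"translation": [0, 0.005, -0.31], "rotation": [0, 0, 0]},
    {"translation": [0, 0.005, -0.33], "rotation": [0, 0, 0]},
    {"translation": [0, 0.005, -0.34], "rotation": [0, 0, 0]},
    {"translation": [0, 0.005, -0.34], "rotation": [0, 0, 0]},
  ],
)

```text
t: 26.38
eef_pos: [0.4314, 0.3604, 0.0417]
ee_rot: [3.141, 0.001, -0.784]
force: [-0.2, -0.1, -0.2]
width: 0.0873
gripper_force: 0.0
```

apply_moves(
  steps=[
    {"translation": [0, 0, 0], "rotation": [0, 0, 0]},
    {"translation": [0, 0, 0], "rotation": [0, 0, 0]},
    {"translation": [0, 0, 0], "rotation": [0, 0, 0]},
    {"translation": [0, 0, 0], "rotation": [0, 0, 0]},
    {"translation": [0, 0, 0], "rotation": [0, 0, 0]},
    {"translation": [0, 0, 0], "rotation": [0, 0, 0]},
    {"translation": [0, 0, 0], "rotation": [0, 0, 0]},
    {"translation": [0, 0, 0], "rotation": [0, 0, 0]},
    {"translation": [0, 0, 0], "rotation": [0, 0, 0]},
    {"translation": [0, 0, 0], "rotation": [0, 0, 0]},
  ],
  jaw=1,
)

```text
t: 27.22
eef_pos: [0.4315, 0.3606, 0.0423]
ee_rot: [-3.141, 0.002, -0.785]
force: [-0.5, -1.0, 3.5]
width: 0.0552
gripper_force: 20.0
```

apply_moves(
  steps=[
    {"translation": [0, 0, 0.03], "rotation": [0, 0, 0]},
    {"translation": [0, 0, 0.1], "rotation": [0, 0, 0]},
    {"translation": [0, 0, 0.2], "rotation": [0, 0, 0]},
    {"translation": [0, 0, 0.31], "rotation": [0, 0, 0]},
    {"translation": [0, -0.02, 0.42], "rotation": [0, 0, 0]},
    {"translation": [0, -0.06, 0.53], "rotation": [0, 0, 0]},
    {"translation": [0.02, -0.12, 0.64], "rotation": [0, 0, 0]},
    {"translation": [0.04, -0.2, 0.75], "rotation": [0, 0, 0]},
    {"translation": [0.06, -0.3, 0.86], "rotation": [0, 0, 0]},
    {"translation": [0.09, -0.4, 0.95], "rotation": [0, 0, 0]},
  ],
)

```text
t: 28.05
eef_pos: [0.4536, 0.2596, 0.2819]
ee_rot: [-3.14, 0.002, -0.784]
force: [1.6, -0.2, -1.9]
width: 0.055
gripper_force: 20.0
```

apply_moves(
  steps=[
    {"translation": [0.03, -0.11, 0.01], "rotation": [0, 0, 0.05]},
    {"translation": [0.06, -0.22, 0.02], "rotation": [0, 0, 0.1]},
    {"translation": [0.09, -0.33, 0.02], "rotation": [0, 0, 0.15]},
    {"translation": [0.12, -0.44, 0.02], "rotation": [0, 0, 0.2]},
    {"translation": [0.15, -0.55, 0.02], "rotation": [0, 0, 0.25]},
    {"translation": [0.18, -0.66, 0.02], "rotation": [0, 0, 0.3]},
    {"translation": [0.21, -0.77, 0.02], "rotation": [0, 0, 0.35]},
    {"translation": [0.24, -0.87, 0.02], "rotation": [0, 0, 0.4]},
    {"translation": [0.27, -0.95, 0.02], "rotation": [0, 0, 0.45]},
    {"translation": [0.29, -1, 0.02], "rotation": [0, 0, 0.5]},
  ],
)

```text
t: 28.88
eef_pos: [0.5262, 0.0085, 0.2846]
ee_rot: [3.141, 0.002, -0.523]
force: [0.5, 0.4, -1.7]
width: 0.0556
gripper_force: 20.0
```

apply_moves(
  steps=[
    {"translation": [0.03, -0.1, 0], "rotation": [0, 0, 0.05]},
    {"translation": [0.06, -0.21, 0], "rotation": [0, 0, 0.1]},
    {"translation": [0.09, -0.33, 0], "rotation": [0, 0, 0.15]},
    {"translation": [0.12, -0.45, 0], "rotation": [0, 0, 0.2]},
    {"translation": [0.15, -0.57, 0], "rotation": [0, 0, 0.25]},
    {"translation": [0.18, -0.69, 0], "rotation": [0, 0, 0.3]},
    {"translation": [0.21, -0.8, 0], "rotation": [0, 0, 0.35]},
    {"translation": [0.25, -0.9, 0], "rotation": [0, 0, 0.4]},
    {"translation": [0.28, -0.97, 0], "rotation": [0, 0, 0.45]},
    {"translation": [0.31, -1, 0], "rotation": [0, 0, 0.5]},
  ],
)

```text
t: 29.72
eef_pos: [0.6035, -0.2419, 0.2839]
ee_rot: [3.142, 0.003, -0.262]
force: [0.9, 1.0, -1.7]
width: 0.0552
gripper_force: 20.0
```

apply_moves(
  steps=[
    {"translation": [0, -0.06, 0], "rotation": [0, 0, 0]},
    {"translation": [0, -0.14, -0.04], "rotation": [0, 0, 0]},
    {"translation": [0.003, -0.21, -0.13], "rotation": [0, 0, 0]},
    {"translation": [0.005, -0.24, -0.25], "rotation": [0, 0, 0]},
    {"translation": [0.005, -0.24, -0.37], "rotation": [0, 0, 0]},
    {"translation": [0.005, -0.24, -0.49], "rotation": [0, 0, 0]},
    {"translation": [0.005, -0.24, -0.61], "rotation": [0, 0, 0]},
    {"translation": [0.005, -0.24, -0.72], "rotation": [0, 0, 0]},
    {"translation": [0.005, -0.24, -0.82], "rotation": [0, 0, 0]},
    {"translation": [0.005, -0.24, -0.88], "rotation": [0, 0, 0]},
  ],
)

```text
t: 30.55
eef_pos: [0.6029, -0.2989, 0.0613]
ee_rot: [-3.141, 0.006, -0.262]
force: [-0.3, 1.2, -2.2]
width: 0.0556
gripper_force: 20.0
```

apply_moves(
  steps=[
    {"translation": [0, 0, -0.02], "rotation": [0, 0, 0]},
    {"translation": [0, 0, -0.035], "rotation": [0, 0, 0]},
    {"translation": [0, 0, -0.045], "rotation": [0, 0, 0]},
    {"translation": [0, 0, -0.055], "rotation": [0, 0, 0]},
    {"translation": [0, 0, -0.06], "rotation": [0, 0, 0]},
    {"translation": [0, 0, -0.064], "rotation": [0, 0, 0]},
    {"translation": [0, 0, -0.067], "rotation": [0, 0, 0]},
    {"translation": [0, 0, -0.07], "rotation": [0, 0, 0]},
    {"translation": [0, 0, -0.07], "rotation": [0, 0, 0]},
    {"translation": [0, 0, -0.07], "rotation": [0, 0, 0]},
  ],
)

```text
t: 31.38
eef_pos: [0.6052, -0.2995, 0.0472]
ee_rot: [-3.141, 0.001, -0.261]
force: [0.4, 0.8, -1.8]
width: 0.0553
gripper_force: 20.0
```

apply_moves(
  steps=[
    {"translation": [0, 0, -0.004], "rotation": [0, 0, 0]},
    {"translation": [0, 0, -0.008], "rotation": [0, 0, 0]},
    {"translation": [0, 0, -0.012], "rotation": [0, 0, 0]},
    {"translation": [0, 0, -0.015], "rotation": [0, 0, 0]},
    {"translation": [0, 0, -0.018], "rotation": [0, 0, 0]},
    {"translation": [0, 0, -0.02], "rotation": [0, 0, 0]},
    {"translation": [0, 0, -0.021], "rotation": [0, 0, 0]},
    {"translation": [0, 0, -0.021], "rotation": [0, 0, 0]},
    {"translation": [0, 0, -0.021], "rotation": [0, 0, 0]},
    {"translation": [0, 0, -0.021], "rotation": [0, 0, 0]},
  ],
)

```text
t: 32.22
eef_pos: [0.6055, -0.2997, 0.0423]
ee_rot: [-3.142, 0.001, -0.261]
force: [-0.4, -0.1, 4.3]
width: 0.0557
gripper_force: 20.0
```

Contact; release and rise.

apply_moves(
  steps=[
    {"translation": [0, 0, 0], "rotation": [0, 0, 0]},
    {"translation": [0, 0, 0], "rotation": [0, 0, 0]},
    {"translation": [0, 0, 0], "rotation": [0, 0, 0]},
    {"translation": [0, 0, 0], "rotation": [0, 0, 0]},
    {"translation": [0, 0, 0], "rotation": [0, 0, 0]},
    {"translation": [0, 0, 0], "rotation": [0, 0, 0]},
    {"translation": [0, 0, 0.03], "rotation": [0, 0, 0]},
    {"translation": [0, 0, 0.1], "rotation": [0, 0, 0]},
    {"translation": [0, 0, 0.22], "rotation": [0, 0, 0]},
    {"translation": [0, 0, 0.36], "rotation": [0, 0, 0]},
  ],
  jaw=-0.8,
)

```text
t: 33.05
eef_pos: [0.6038, -0.2991, 0.1314]
ee_rot: [-3.141, 0.005, -0.261]
force: [1.3, -0.2, 0.7]
width: 0.0789
gripper_force: 0.0
```

apply_moves(
  steps=[
    {"translation": [0, 0, 0.1], "rotation": [0, 0, 0]},
    {"translation": [0, 0, 0.25], "rotation": [0, 0, 0]},
    {"translation": [0, 0, 0.4], "rotation": [0, 0, 0]},
    {"translation": [0, 0, 0.5], "rotation": [0, 0, 0]},
    {"translation": [0, -0.1, 0.6], "rotation": [0, 0, 0]},
    {"translation": [-0.05, -0.25, 0.65], "rotation": [0, 0, 0]},
    {"translation": [-0.1, -0.4, 0.65], "rotation": [0, 0, 0]},
    {"translation": [-0.15, -0.55, 0.65], "rotation": [0, 0, 0]},
    {"translation": [-0.2, -0.7, 0.65], "rotation": [0, 0, 0]},
    {"translation": [-0.2, -0.75, 0.65], "rotation": [0, 0, 0]},
  ],
)

```text
t: 33.88
eef_pos: [0.5523, -0.4913, 0.2948]
ee_rot: [3.141, 0.002, -0.265]
force: [-0.6, 0.4, -0.2]
width: 0.0792
gripper_force: 0.0
```

```bash
python3 - <<'E'
from h import *
T=camera_model('top')
for nm,er in (('top',5),('scene',7)):
  f=grab_frame(nm);cv2.imwrite(f'pics/end_{nm}.png',f);h=cv2.cvtColor(f,cv2.COLOR_BGR2HSV)
  for c,lo,hi in (('blue',(103,180,100),(118,255,255)),('green',(50,150,60),(75,255,255))):
    k=cv2.erode(cv2.inRange(h,lo,hi),np.ones((er,er)));n,l,st,ce=cv2.connectedComponentsWithStats(k)
    for i in range(1,n):
      if st[i,4]>30:print(nm,c,st[i].tolist(),ce[i].round(1),at_z(T,ce[i],.165 if abs(at_z(T,ce[i],.165)[1])<.15 else .085).round(3) if nm=='top' else '')
E
```

```text
top blue [357, 40, 20, 60, 436] [363.6  83.5] [ 0.829 -0.31   0.085]
top blue [197, 44, 13, 11, 63] [202.4  49.4] [0.896 0.136 0.165]
top blue [415, 89, 22, 11, 153] [425.9  94.9] [ 0.798 -0.491  0.085]
top blue [268, 146, 16, 17, 195] [275.9 153.6] [ 0.615 -0.057  0.165]
top blue [356, 154, 14, 13, 118] [362.3 160.1] [ 0.61  -0.3    0.085]
top blue [269, 168, 20, 38, 427] [278.6 186.7] [ 0.53  -0.063  0.165]
top blue [363, 223, 13, 14, 123] [368.9 228.9] [ 0.42  -0.315  0.085]
top green [225, 151, 23, 60, 662] [236.4 180.6] [0.546 0.044 0.165]
scene blue [234, 92, 10, 8, 49] [238.6  95.3] 
scene blue [180, 118, 10, 10, 56] [184.5 122.4] 
scene blue [250, 141, 14, 11, 110] [256.3 145.8] 
scene blue [232, 149, 16, 12, 133] [239.1 154.2] 
scene blue [213, 157, 15, 12, 132] [220.  162.5]
```

```bash
python3 -c "
from station import *
print(job_done())"
```

```text
the job is handed in; nothing more can be done
None
```

The job is handed in at about 34 s of the 72 s: the oldest jar stands in the white work tray, the queue rolled down, the new straight-lidded jar is in the rear place of the blue lane, and the crooked-lidded jar stands in the red repack tray. The final camera check found all these lids and the green ones where they should be; I did not check the other bench items afterwards.

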